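# Load the applicator at the plunger pot

### The arm

A 7-joint arm with a two-finger parallel gripper is mounted at the origin on a cart in front of the work surface, level with it; the furniture and walls round the work are solid. World frame = base frame: x ahead of the robot, y to its left, z up, the work surface at z = 0. Lengths are in m, angles in rad, forces in N, time in s.
With the tool pointing down it reaches from about 0.4 to 0.85 m from the base axis. Payload 10.4 kg.
Tool frame: the origin (TCP) lies midway between the tips of the shut fingers; the grasp point (between the pads) lies 19 mm behind it; z points along the fingers, y is the line along which they close (so a half turn about z gives the same grasp; the last joint's range is limited). The gripper opens to 87 mm and grips with 3 to 60 N. Pads are 19 mm wide; open, the fingers measure 117 mm over their backs; the gripper's body (75 mm by 190 mm) begins 51 mm behind the grasp point.
Start: joints at [1.237, 0.332, -0.065, 1.46, 0.022, 1.35, -0.088], TCP at [0.191, -0.595, 0.223] pointing down, gripper open.
Joint ranges: [-2.6, 2.6], [-0.5, 2.12], [-1.47, 1.34], [0.16, 2.42], [-1.27, 4.41], [0.06, 2.06], [-2.6, 2.6]. Speed limits (rad/s): [2.22, 2.22, 2.79, 2.79, 3.14, 3.14, 3.14].

### API

Orientations are given as a 3x3 rotation matrix whose columns are the frame's x, y, z axes.
In Python, from rig import env gives the robot as it stands.
- The arm moves only by the tool play_rows, never from a script. Its argument "increments" is text: rows parted by semicolons, each of 6 numbers parted by spaces: the shift along the tool's x, y, z scaled (see below), then the turn, a rotation vector about the tool's x, y, z scaled (see below). A call has 1 to 5 rows; each row is the pose to reach, as a shift and turn from the pose commanded when the call began, along the tool's axes at that moment, turning the shorter way round; what a row does not reach only later rows make up. The controller multiplies each number of a shift by 400 mm and each number of a turn by pi rad. A row lasts 1/10 s, in which the tool goes at most 50 mm and 8.59 degrees, less where a joint would pass 70% of its speed; a pose out of reach is approached as far as the arm can. A call with a number of a shift or a turn outside -1 to 1 is refused whole. A call with a gripper value outside its range is refused whole. "grip" is the opening, from 0 (shut) to 1 (fully open), set as the call begins (left out, the last holds). The fingers move at their own pace and stop on an object; "squeeze" is the grip in N (left out, the last holds). Time passes only in rows, so rows that repeat a pose let the fingers close. It gives the time, the measured TCP pose, the force, the opening and the grip force at its end, in the units of the state.
- env.state(): the state, without advancing time (a new reading comes with each control period).
- env.capture(name): name is "side" or "top"; returns the picture (400x640x3 uint8, blue, green, red); there is no depth.
- env.camera_model(name): a dict with "fov_y" (degrees; the focal length in pixels is half the picture's height over the tangent of half this angle, whatever the lens; pixels are square), "cx", "cy" (the principal point, pixels), "cam_to_world" (4x4, takes a point from camera to world coordinates). Camera axes: x right, y up, looking along -z (the intrinsics and any distortion apply to the point x, -y, -z); pixel columns grow to the right and rows downward; lengths in m; the calibration is good to about 2 mm. A picture is of the moment at which its call begins. camera_model takes no time and is no camera call.
- env.sign_off(): hands the job in; it is judged then, once.
Trained networks look in the newest picture that a camera, given by its name, has taken for a name from the list of things; names that differ only in an ending like _2 or _b are one class to them, and where a whole thing is asked for, a point or a joint stands for the part that bears it (a point fixed in the world has none). Each returns a list of dicts, best first, with "p" (0 to 1); they miss things now and then, are a little off and sometimes report something else, mostly with a low value. They report only what shows in the picture. A call takes as long as a camera call. They do not tell look-alikes from the thing itself.
- env.boxes_of(camera, thing): "bbox" ([left, top, right, bottom] in pixels, round what is visible of it).
The state is a dict: "time": time; "qpos": joint angles; "joint_vel": joint speeds; "tau": joint torques, N m; "eef_pos": TCP position; "eef_rot": TCP orientation; "contact_force": force on the tool from outside, world axes, zero at the start; "torque": the same for the moment, N m; "gripper_width": finger opening in m; "gripper_force": force on a finger pad.
Only numpy, scipy, OpenCV 4.12 (cv2) and the standard library are available. Lean on these libraries where they do the work, as an engineer would, in place of code of your own. Each camera call takes 0.05 s, during which the arm holds its last target. There are 200 camera calls.

### The job

Twist the blue lid of the plunger pot anticlockwise until its claws come free, lift it off and set it down, knob up, on the open desk beside the pot without dropping it. Then take the applicator from its rest, dip its rubber tip into the open pot and gently press the sprung dish down well past half its travel for a moment; let the dish come back up and lay the applicator in both forks of its rest again, as it lay. Leave the loupe, the carton and the torch where they are.

Things in the scene. Friction and masses are not known exactly. Their poses are not given: they have to be found in the camera images.
- pot: Grey metal plunger pot, fixed to the desk: body diameter 68, foot diameter 88, rim 60 above the desk, inside diameter 56. Origin at the centre of its foot, z up. Three bayonet flanges (outer radius 39, 50 to 54 above the foot, 52 degrees wide) stand round the neck at 0, 120 and 240 degrees from its x axis, each with a stop tooth under its clockwise end.
- pot_rim (a point): Centre of the pot's mouth, level with the rim, 60 above the foot. Inside is a level, sprung brass dish of diameter 52. A screw sets its resting height, which differs each time: its face lies 12 to 34 below the rim, and this is not measured, so feel for it.
- dish (a joint): How far the sprung dish is pressed down from its own resting height, in m: 0 at rest, 0.010 at its hard stop. Pressing starts at about 1.8 N and takes about 3.3 N at 5 mm and 4.8 N at 10 mm; it springs back when released. Keep the push under 10 N: do not force it against the stop.
- lid: Loose blue lid, diameter 90, about 120 g, fitted on the pot. Origin on its axis level with the feet of its three claws; z up; x along its black bar knob. Fitted, its origin is 43 above the pot's foot and its yaw relative to the pot -2 to 11 degrees (locked). Yaw grows anticlockwise; the claws are free at 45 to 75 degrees relative to the pot. On the desk it stands on its claws, origin at z = 0.
- lid_grip (a point): On the lid's axis, on the bar knob where to grip it, 41 above the lid's origin. The bar is 54 long (lid x), 14 thick (lid y) and reaches from 22 to 49 above the origin; the disc below it is 17 to 23 above. Each claw has an inward lug 14 wide and 5 high that hooks under a flange; about 80 degrees from locked is a hard stop.
- applicator: Loose applicator, 192 long, about 60 g: square wooden handle 14 x 14, brass ferrule, steel shaft of diameter 8, rigid black rubber tip of diameter 10. Origin on its centre line; the handle reaches from -68 to +72 along its x axis, which points from tip to butt. It lies in the rest, tip low, sloping 20 degrees; grip it at the origin, between the forks.
- applicator_tip (a point): End of the rubber tip, at x = -120 in the applicator's frame.
- applicator_butt (a point): Butt end of the handle, at x = +72 in the applicator's frame.
- rest: Sloping tool rest, fixed to the desk: wooden base 130 (x) x 56 x 6, two steel forks at x = -45 and +45 with slots 20 wide that flare upward. Origin at the centre of its underside. The applicator lies along it in its x-z plane, tip towards -x (roughly to the robot), rising 20 degrees towards +x, its origin at x = 0, y = 0, 58 above the underside.
- loupe: Black eye loupe, 46 x 46 x 35, standing on the desk; leave alone. Origin at the centre of its underside.
- carton: Closed white cardboard carton, 100 x 102 x 50, standing on the desk; leave alone. Origin at the centre of its underside.
- torch: Dark grey pocket torch, 26 x 94 x 26, lying on the desk along its y axis; leave alone. Origin at the centre of its underside.
Things that resemble listed ones, but are neither listed nor needed, are in the scene too. There is more than one size of the applicator; the job needs the largest.

How it is judged:
On the way, in this order (a step that is already met when the one before it is completed fails the run):
1. the lid is off the pot and lowered in the fingers to the desk, knob up, clear of the pot (horizontal distance between lid and pot above 0.09 m and height (world z) of lid below 0.012 m and angle between lid's own z axis and vertical below 0.15 rad and contact force between the fingers and lid above 0.3 N), for 0.1 s.
2. the applicator's tip, inside the pot, presses the dish down more than half its 10 mm travel (6 mm) (value of joint dish above 0.006 m and horizontal distance between applicator_tip and pot_rim below 0.028 m and z of applicator_tip in the frame of pot_rim below -0.01 m and contact force between applicator and pot above 1 N), for 0.2 s.
At the end, for the whole second after the job is handed in: The lid stands on its claws on the desk, knob up, its centre over 90 mm from the pot's; the dish is back up within 2 mm; the applicator lies still in both forks, tip low, slope within 4 degrees of before, within 13 mm of its old place along the rest, ends in line within 10 mm (height (world z) of lid below 0.004 m and angle between lid's own z axis and vertical below 0.1 rad and horizontal distance between lid and pot above 0.09 m and linear speed of each of lid, applicator below 0.02 m/s and value of joint dish below 0.002 m and x of applicator in the frame of rest between -0.013 and 0.013 m and z of applicator in the frame of rest between 0.05 and 0.066 m and y of applicator_tip in the frame of rest between -0.01 and 0.01 m and y of applicator_butt in the frame of rest between -0.01 and 0.01 m and angle between applicator's own x axis and vertical between 1.15 and 1.29 rad); the robot touches nothing.
It fails at once if the applicator is pressed against the pot or its dish with more than 10 N (contact force between applicator and pot above 10 N).
It fails at once if the dish is pressed by more than 1 mm while the fingers touch the pot (value of joint dish above 0.001 m and contact force between the fingers and pot above 0.5 N).
It fails at once if the loupe is moved more than 20 mm (distance of loupe from where it was at the start of the episode above 0.02 m).
It fails at once if the carton is moved more than 20 mm (distance of carton from where it was at the start of the episode above 0.02 m).
It fails at once if the torch is moved more than 20 mm (distance of torch from where it was at the start of the episode above 0.02 m).
It also fails if it takes over 64 s, if anything falls off the work surface, if the arm or the gripper's body presses on something with over 40 N, if the wrist force passes 120 N, or if a joint passes its speed limit or range.

## Working session

There is one attempt and no reset: what is moved stays moved. The work goes in short steps, Python scripts to look and compute and a tool call to move; the robot and the scene stay as the last step left them, time stands still between calls to the robot, and variables do not carry over. Pictures are saved under pics/ and viewed, at most 10 in all, crops included, and the job is handed in when it is done.

Besides the shell and the picture viewer there is one more tool, called after "Call:" by a JSON object that holds its "api" and its "payload". play_rows: Moves the arm, as the interface text tells. Its arguments: {"type":"object","properties":{"increments":{"type":"string"},"grip":{"type":"number"},"squeeze":{"type":"number"}},"required":["increments"]}

```bash
ls; mkdir -p pics
python3 - <<'E'
from rig import env
import cv2, numpy as np
for c in ["side","top"]:
    im=env.capture(c); cv2.imwrite(f"pics/{c}0.png",im)
    m=env.camera_model(c); print(c,m["fov_y"],m["cx"],m["cy"],np.round(m["cam_to_world"],4).tolist(),[k for k in m])
    for t in ["pot","lid","applicator","rest","loupe","carton","torch","applicator_tip","lid_grip"]:
        print(t,[(np.round(b["bbox"]).astype(int).tolist(),round(b["p"],2)) for b in env.boxes_of(c,t)][:4])
s=env.state(); print(s)
E
```

```text
pics
side 53.326018756841016 321.3800922295829 195.63797889198844 [[-0.8397, 0.2532, -0.4804, 0.0066], [-0.5428, -0.4204, 0.7271, 0.7535], [-0.0179, 0.8713, 0.4904, 0.5913], [0.0, 0.0, 0.0, 1.0]] ['fov_y', 'cx', 'cy', 'cam_to_world']
pot [([332, 176, 359, 194], 0.76)]
lid [([330, 160, 356, 182], 0.94)]
applicator [([246, 204, 300, 256], 0.66), ([254, 273, 278, 323], 0.51), ([380, 197, 402, 218], 0.46)]
rest [([245, 217, 289, 260], 0.63), ([264, 197, 280, 215], 0.42)]
loupe [([264, 199, 279, 214], 0.51)]
carton [([141, 240, 208, 302], 0.95)]
torch [([251, 207, 299, 256], 0.68), ([396, 171, 422, 184], 0.51)]
applicator_tip [([258, 268, 272, 320], 0.74), ([249, 203, 301, 258], 0.64), ([381, 200, 402, 217], 0.45)]
lid_grip [([330, 163, 359, 184], 0.63)]
top 46.866822791493156 306.47326534677177 197.82178461063225 [[-0.0249, 0.9845, -0.1735, 0.2894], [-0.9994, -0.0284, -0.0176, -0.0092], [-0.0223, 0.1729, 0.9847, 1.3597], [0.0, 0.0, 0.0, 1.0]] ['fov_y', 'cx', 'cy', 'cam_to_world']
pot []
lid [([369, 170, 399, 198], 0.93)]
applicator [([200, 214, 218, 244], 0.64), ([251, 156, 267, 223], 0.
[... 426 characters left out ...]
]), 'joint_vel': array([ 0.00067139,  0.00151076,  0.00014516, -0.00131075, -0.00042509,
       -0.00166779,  0.00065495]), 'tau': array([-7.66051216e-04, -6.23042822e+01,  2.36204441e-02, -3.90120935e+01,
       -6.13208930e-02,  3.20112566e-02,  7.49998890e-05]), 'eef_pos': array([ 0.1911429 , -0.59507687,  0.22257169]), 'eef_rot': array([[ 9.52095646e-01,  3.05800391e-01,  4.59666216e-05],
       [ 3.05800394e-01, -9.52095642e-01, -8.58929361e-05],
       [ 1.74985266e-05,  9.58349015e-05, -9.99999995e-01]]), 'contact_force': array([ 0.52096704,  0.7508406 , -0.37073671]), 'torque': array([-0.03567946,  0.04731431, -0.03224578]), 'gripper_force': 0.0, 'gripper_width': 0.08703242888007512}
```

Run:
```python
import cv2,numpy as np
t=cv2.imread("pics/top0.png"); s=cv2.imread("pics/side0.png")
cv2.imwrite("pics/t1.png",cv2.resize(t[90:290,150:450],(800,533),interpolation=cv2.INTER_CUBIC))
cv2.imwrite("pics/s1.png",cv2.resize(s[140:340,130:430],(800,533),interpolation=cv2.INTER_CUBIC))
```

```text
(no output)
```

View pics/t1.png

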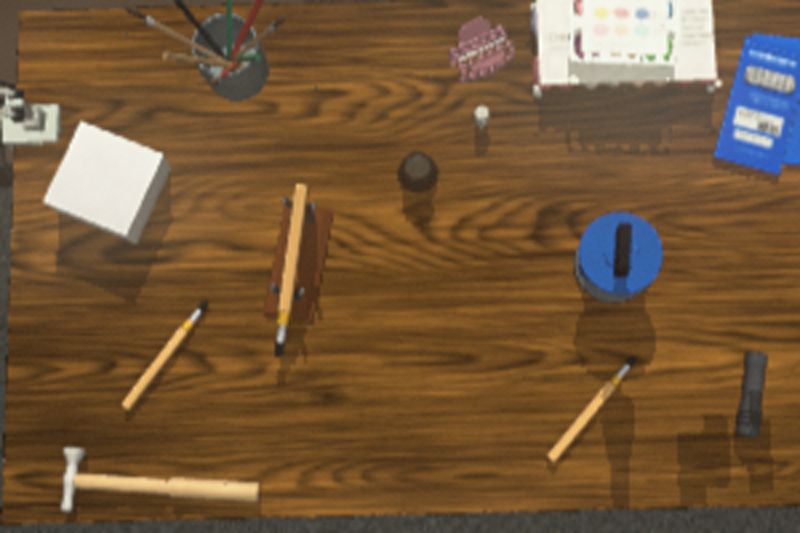

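View pics/s1.png

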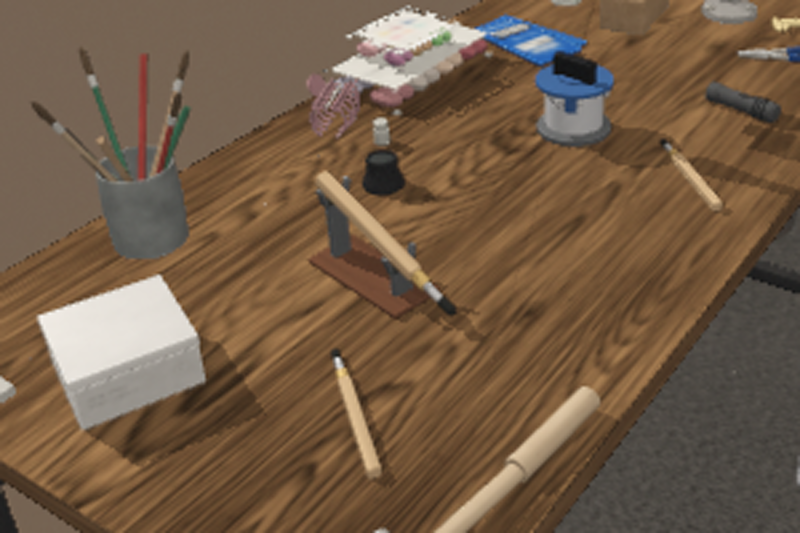

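View pics/top0.png

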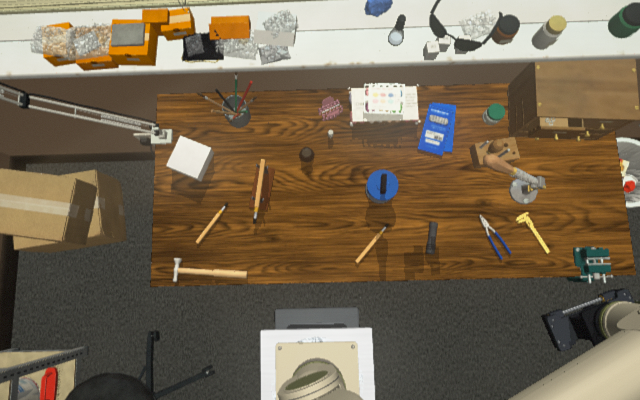

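```bash
cat > h.py <<'E'
import cv2, numpy as np
from scipy.optimize import minimize, least_squares
from rig import env
M={c:env.camera_model(c) for c in ("side","top")}
def proj(c,P):
    m=M[c]; T=np.linalg.inv(m["cam_to_world"]); f=200/np.tan(np.radians(m["fov_y"]/2))
    p=np.atleast_2d(P)@T[:3,:3].T+T[:3,3]
    return np.c_[m["cx"]+f*p[:,0]/-p[:,2], m["cy"]-f*p[:,1]/-p[:,2]]
def ray(c,uv,z):
    m=M[c]; f=200/np.tan(np.radians(m["fov_y"]/2))
    d=m["cam_to_world"][:3,:3]@np.array([(uv[0]-m["cx"])/f,-(uv[1]-m["cy"])/f,-1]); o=m["cam_to_world"][:3,3]
    return o+d*(z-o[2])/d[2]
def mask(im,lo,hi,box):
    h=cv2.inRange(cv2.cvtColor(im,cv2.COLOR_BGR2HSV),np.array(lo),np.array(hi)); m=np.zeros_like(h)
    l,t,r,b=box; m[t:b,l:r]=h[t:b,l:r]
    n,lab,st,ce=cv2.connectedComponentsWithStats(m)
    return (lab==1+np.argmax(st[1:,4])).astype(np.uint8)
def stats(m):
    mo=cv2.moments(m,True); c=np.array([mo["m10"],mo["m01"]])/mo["m00"]
    return c, 0.5*np.arctan2(2*mo["mu11"],mo["mu20"]-mo["mu02"]), mo["m00"]
E
python3 - <<'E'
from h import *
t=cv2.imread("pics/top0.png"); s=cv2.imread("pics/side0.png")
a=np.linspace(0,2*np.pi,40)
for c,im,box in(("top",t,(360,160,410,210)),("side",s,(320,150,370,200))):
    b=mask(im,(95,100,60),(125,255,255),box)
    hull=cv2.convexHull(np.argwhere(b)[:,::-1].astype(np.int32)); hm=np.zeros_like(b); cv2.fillConvexPoly(hm,hull,1)
    k=mask(im,(0,0,0),(180,255,60),(box[0],box[1],box[2],box[3]-(10 if c=="top" else 18)))
    print(c,"blue",stats(b),"hull",stats(hm),"knob",stats(k), "lid ctr@.064",ray(c,stats(hm)[0],.064),"knob@.08",ray(c,stats(k)[0],.08))
    print(cv2.boundingRect(b),cv2.boundingRect(k))
# wood handle
for c,im,box in(("top",t,(240,150,275,230)),("side",s,(240,195,305,262))):
    hsv=cv2.cvtColor(im,cv2.COLOR_BGR2HSV); sub=hsv[box[1]:box[3],box[0]:box[2]]
    w=mask(im,(8,60,175),(25,180,255),box); st=stats(w); print(c,"handle",st,cv2.boundingRect(w),sub[...,2].max())
    print("\n".join("".join("#" if v else "." for v in r) for r in w[box[1]:box[3],box[0]:box[2]]))
E
```

```text
top blue (array([381.96358118, 184.8831563 ]), np.float64(0.1330891685387976), 659.0) hull (array([382.14304124, 184.63659794]), np.float64(0.19025748893410446), 776.0) knob (array([382.92391304, 184.06521739]), np.float64(-1.520349160746795), 92.0) lid ctr@.064 [ 0.54959798 -0.20301732  0.064     ] knob@.08 [ 0.54796239 -0.20290596  0.08      ]
(367, 170, 31, 30) (380, 175, 6, 19)
side blue (array([344.54693878, 171.72653061]), np.float64(0.005663771487154111), 245.0) hull (array([344.92896175, 171.21857923]), np.float64(-0.0031459772433726435), 366.0) knob (array([345.21705426, 165.02325581]), np.float64(0.34666705767608946), 129.0) lid ctr@.064 [ 0.54382082 -0.1913932   0.064     ] knob@.08 [ 0.54814646 -0.20029409  0.08      ]
(331, 164, 29, 18) (337, 160, 17, 12)
top handle (array([259.29441624, 182.81218274]), np.float64(-1.433418390185496), 197.0) (255, 159, 10, 49) 228
...................................
...................................
...................................
...................................
...................................
..............................
[... 6503 characters left out ...]
........................................
.................................................................
.................................................................
.................................................................
.................................................................
.................................................................
.................................................................
.................................................................
.................................................................
.................................................................
.................................................................
```

```bash
cat >> h.py <<'E'
def box_pts(x0,x1,w,h0,h1): return np.array([[x,y,z] for x in(x0,x1) for y in(-w/2,w/2) for z in(h0,h1)])
def hullstats(c,P):
    uv=proj(c,P); h=cv2.convexHull((uv-uv.mean(0)).astype(np.float32)); mo=cv2.moments(h)
    return np.array([mo["m10"],mo["m01"]])/mo["m00"]+uv.mean(0), 0.5*np.arctan2(2*mo["mu11"],mo["mu20"]-mo["mu02"]), mo["m00"]
def fitbox(P,obs,z,pitch=0,x0=(.55,-.1,0),free_z=False):
    def pose(v,Q):
        cy,sy=np.cos(v[2]),np.sin(v[2]); cp,sp=np.cos(pitch),np.sin(pitch)
        R=np.array([[cy,-sy,0],[sy,cy,0],[0,0,1]])@np.array([[cp,0,-sp],[0,1,0],[sp,0,cp]])
        return Q@R.T+[v[0],v[1],v[3] if free_z else z]
    def res(v):
        r=[]
        for c,o in obs.items():
            s=hullstats(c,pose(v,P)); r+=list(s[0]-o[0])+[10*np.sin(s[1]-o[1])]
        return r
    f=least_squares(res,list(x0)+([z] if free_z else []),x_scale=.01,diff_step=1e-4)
    return f.x,np.round(f.fun,2)
E
python3 - <<'E'
from h import *
t=cv2.imread("pics/top0.png"); s=cv2.imread("pics/side0.png")
kn={"top":stats(mask(t,(0,0,0),(180,255,60),(360,160,410,200))),"side":stats(mask(s,(0,0,0),(180,255,60),(320,150,370,182)))}
P=box_pts(-.027,.027,.014,.022,.049)
ha={"top":stats(mask(t,(8,60,175),(25,180,255),(240,150,275,230))),"side":stats(mask(s,(8,60,175),(25,180,255),(240,195,305,262)))}
H=box_pts(-.068,.072,.014,-.007,.007)
for nm,Q,o,z,p,x0 in(("lid",P,kn,.043,0,(.55,-.2,.1)),("app",H,ha,.058,np.radians(20),(.55,.15,-.1))):
    for oo in(o,{"top":o["top"]},{"side":o["side"]}): print(nm,list(oo),fitbox(Q,oo,z,p,x0))
    v,r=fitbox(Q,o,z,p,x0,True); print("freez",v,r)
# pot foot circle, other things
for th,bx,zz in(("loupe",(307,154),.035),("carton",(189,158),.05),("torch",(433,237),.026)): print(th,ray("top",bx,zz))
E
```

```text
lid ['top', 'side'] (array([ 0.54888836, -0.2027739 , -0.08411187]), array([-0.1 , -0.26, -0.04,  0.29,  0.12,  0.05]))
lid ['top'] (array([ 0.5481395 , -0.20301868, -0.08850775]), array([-0., -0.,  0.]))
lid ['side'] (array([ 0.55005064, -0.20304788, -0.07701167]), array([ 0., -0., -0.]))
freez [ 0.5487912  -0.20264078 -0.08426124  0.04333091] [-0.13 -0.25 -0.04  0.3   0.04  0.05]
app ['top', 'side'] (array([ 0.56328816,  0.14810615, -0.19685901]), array([ 0.5 ,  0.24,  0.  , -0.39,  0.35, -0.05]))
app ['top'] (array([ 0.56402527,  0.14953577, -0.19696196]), array([ 0., -0., -0.]))
app ['side'] (array([ 0.56350641,  0.14639551, -0.2035395 ]), array([-0., -0., -0.]))
freez [ 0.56257816  0.14864059 -0.20102471  0.0597798 ] [ 0.24  0.36  0.04 -0.35 -0.07 -0.02]
loupe [0.65454838 0.00964162 0.035     ]
carton [0.64903955 0.35705011 0.05      ]
torch [ 0.39951426 -0.34616059  0.026     ]
```

Call:
{"api": "play_rows", "payload": {"increments": "0.1 -0.0572 0 0 0 0;0.2 -0.1144 0 0 0 0;0.3 -0.1716 0 0 0 0;0.4 -0.2288 0 0 0 0;0.5 -0.286 0 0 0 0", "grip": 1, "squeeze": 40}}

```text
time: 1.5
eef_pos: [0.3476, -0.4235, 0.2228]
eef_rot: [[0.952, 0.306, 0.0], [0.306, -0.952, -0.001], [0.0, 0.001, -1.0]]
contact_force: [0.5, -1.0, -0.5]
gripper_width: 0.0868
gripper_force: 0.0
```

Call:
{"api": "play_rows", "payload": {"increments": "0.1 -0.0572 0 0 0 0.025;0.2 -0.1144 0 0 0 0.05;0.3 -0.1716 0 0 0 0.075;0.4 -0.2288 0 0 0 0.1;0.5 -0.286 0 0 0 0.1256"}}

```text
time: 2.0
eef_pos: [0.503, -0.2535, 0.2228]
eef_rot: [[0.996, -0.087, 0.0], [-0.087, -0.996, -0.0], [0.001, 0.0, -1.0]]
contact_force: [1.3, -1.2, -0.4]
gripper_width: 0.087
gripper_force: 0.0
```

Call:
{"api": "play_rows", "payload": {"increments": "0.05 -0.068 0.05 0 0 0;0.1035 -0.1358 0.14 0 0 0;0.1035 -0.1358 0.24 0 0 0;0.1035 -0.1358 0.33 0 0 0;0.1035 -0.1358 0.381 0 0 0"}}

```text
time: 2.5
eef_pos: [0.5464, -0.2035, 0.067]
eef_rot: [[0.997, -0.083, -0.003], [-0.083, -0.997, 0.001], [-0.003, -0.001, -1.0]]
contact_force: [-0.3, -0.1, 0.0]
gripper_width: 0.0868
gripper_force: 0.0
```

Run:
```python
from h import *
s=env.capture("side");env.capture("top")
cv2.imwrite("pics/s2.png",cv2.resize(s[80:230,260:460],(800,600),interpolation=cv2.INTER_CUBIC))
st=env.state(); print(st["qpos"].round(3),st["eef_pos"].round(4),st["contact_force"].round(2))
```

```text
[ 0.578  0.404 -0.364  1.726  0.162  1.044 -1.496] [ 0.5469 -0.2036  0.0679] [-0.37 -0.61  1.46]
```

View pics/s2.png

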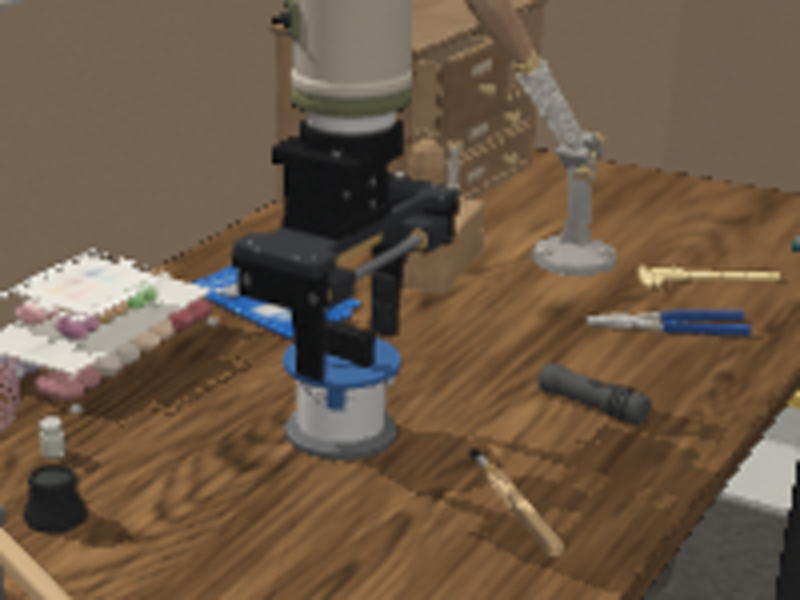

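Call:
{"api": "play_rows", "payload": {"increments": "0.003 0 -0.004 0 0 0;0.003 0 -0.004 0 0 0;0.003 0 -0.004 0 0 0;0.003 0 -0.004 0 0 0;0.003 0 -0.004 0 0 0", "grip": 0, "squeeze": 45}}

```text
time: 3.1
eef_pos: [0.5491, -0.2045, 0.072]
eef_rot: [[0.996, -0.084, 0.0], [-0.084, -0.996, -0.0], [0.0, 0.0, -1.0]]
contact_force: [-0.2, -0.3, 0.3]
gripper_width: 0.0547
gripper_force: 0.0
```

Call:
{"api": "play_rows", "payload": {"increments": "0 0 0 0 0 0;0 0 0 0 0 0"}}

```text
time: 3.3
eef_pos: [0.549, -0.2044, 0.0718]
eef_rot: [[0.996, -0.084, 0.0], [-0.084, -0.996, -0.0], [0.0, 0.0, -1.0]]
contact_force: [0.1, -0.4, -0.1]
gripper_width: 0.0391
gripper_force: 0.0
```

Call:
{"api": "play_rows", "payload": {"increments": "0 0 0.009 0 0 0;0 0 0.009 0 0 0;0 0 0.009 0 0 0;0 0 0.009 0 0 0;0 0 0.009 0 0 0"}}

```text
time: 3.8
eef_pos: [0.5491, -0.2028, 0.0679]
eef_rot: [[0.997, -0.083, -0.0], [-0.083, -0.997, 0.002], [-0.001, -0.002, -1.0]]
contact_force: [0.1, 5.7, -0.1]
gripper_width: 0.0134
gripper_force: 45.0
```

Call:
{"api": "play_rows", "payload": {"increments": "0 0 0 0 0 0;0 0 0 0 0 0;0 0 0 0 0 0"}}

```text
time: 4.1
eef_pos: [0.549, -0.2028, 0.0679]
eef_rot: [[0.997, -0.083, -0.001], [-0.083, -0.997, 0.002], [-0.001, -0.002, -1.0]]
contact_force: [-0.5, 6.3, -0.1]
gripper_width: 0.0137
gripper_force: 45.0
```

Call:
{"api": "play_rows", "payload": {"increments": "0 -0.004 0 0 0 -0.02;0 -0.004 0 0 0 -0.045;0 -0.004 0 0 0 -0.07;0 -0.004 0 0 0 -0.1;0 -0.004 0 0 0 -0.13"}}

```text
time: 4.6
eef_pos: [0.549, -0.2033, 0.0681]
eef_rot: [[0.947, 0.322, -0.0], [0.322, -0.947, -0.001], [-0.0, 0.001, -1.0]]
contact_force: [-0.5, 0.9, -1.6]
gripper_width: 0.0136
gripper_force: 45.0
```

Turning well (now +18.8°, was −4.8°). Continue to about +50°.

Call:
{"api": "play_rows", "payload": {"increments": "0 0 0 0 0 -0.035;0 0 0 0 0 -0.07;0 0 0 0 0 -0.105;0 0 0 0 0 -0.14;0 0 0 0 0 -0.17"}}

```text
time: 5.1
eef_pos: [0.549, -0.2034, 0.0681]
eef_rot: [[0.65, 0.76, -0.0], [0.76, -0.65, -0.001], [-0.001, 0.0, -1.0]]
contact_force: [0.3, -0.8, -1.5]
gripper_width: 0.0137
gripper_force: 45.0
```

Call:
{"api": "play_rows", "payload": {"increments": "0 0 0 0 0 0;0 0 0 0 0 0"}}

```text
time: 5.3
eef_pos: [0.549, -0.2031, 0.0681]
eef_rot: [[0.656, 0.755, -0.0], [0.755, -0.656, -0.0], [-0.0, 0.0, -1.0]]
contact_force: [0.0, -0.3, -1.0]
gripper_width: 0.0136
gripper_force: 45.0
```

Run:
```python
from rig import env
st=env.state(); print(st["qpos"].round(3),st["eef_pos"].round(4),st["eef_rot"].round(3),st["contact_force"].round(2),st["torque"].round(3))
```

```text
[ 0.705  0.433 -0.526  1.717  0.245  1.058 -0.618] [ 0.549  -0.2031  0.0681] [[ 0.656  0.755 -0.   ]
 [ 0.755 -0.656 -0.   ]
 [-0.     0.    -1.   ]] [ 0.04 -0.3  -1.  ] [ 0.031 -0.067  0.022]
```

Call:
{"api": "play_rows", "payload": {"increments": "0 0 -0.01 0 0 0;0 0 -0.02 0 0 0;0 0 -0.035 0 0 0;0 0 -0.05 0 0 0;0 0 -0.07 0 0 0"}}

```text
time: 5.8
eef_pos: [0.5492, -0.2027, 0.0968]
eef_rot: [[0.654, 0.757, 0.0], [0.757, -0.654, -0.0], [-0.0, 0.0, -1.0]]
contact_force: [-0.5, -0.1, -0.4]
gripper_width: 0.0137
gripper_force: 45.0
```

Call:
{"api": "play_rows", "payload": {"increments": "0 0 -0.04 0 0 0;0 0 -0.08 0 0 0;0.03 -0.026 -0.1 0 0 0;0.08 -0.069 -0.1 0 0 0;0.13 -0.113 -0.1 0 0 0"}}

```text
time: 6.3
eef_pos: [0.5491, -0.132, 0.1371]
eef_rot: [[0.654, 0.757, 0.001], [0.757, -0.654, -0.0], [0.001, 0.001, -1.0]]
contact_force: [-0.3, 0.2, -1.8]
gripper_width: 0.0136
gripper_force: 45.0
```

Call:
{"api": "play_rows", "payload": {"increments": "0.05 -0.043 0 0 0 0;0.1 -0.087 0 0 0 0;0.131 -0.113 0.02 0 0 0;0.131 -0.113 0.06 0 0 0;0.131 -0.113 0.1 0 0 0"}}

```text
time: 6.8
eef_pos: [0.5491, -0.063, 0.0964]
eef_rot: [[0.652, 0.758, 0.001], [0.758, -0.652, -0.0], [0.001, 0.001, -1.0]]
contact_force: [1.4, -0.1, -1.1]
gripper_width: 0.0138
gripper_force: 45.0
```

Call:
{"api": "play_rows", "payload": {"increments": "0 0 0.05 0 0 0;0 0 0.1 0 0 0;0 0 0.14 0 0 0;0 0 0.16 0 0 0;0 0 0.17 0 0 0"}}

```text
time: 7.3
eef_pos: [0.5486, -0.0646, 0.0275]
eef_rot: [[0.653, 0.757, -0.001], [0.757, -0.653, 0.0], [-0.0, -0.001, -1.0]]
contact_force: [1.3, 0.9, -0.9]
gripper_width: 0.0134
gripper_force: 45.0
```

Call:
{"api": "play_rows", "payload": {"increments": "0 0 0.003 0 0 0;0 0 0.006 0 0 0;0 0 0.008 0 0 0;0 0 0.008 0 0 0"}}

```text
time: 7.7
eef_pos: [0.5492, -0.0647, 0.0253]
eef_rot: [[0.654, 0.757, 0.001], [0.757, -0.654, -0.0], [0.0, 0.001, -1.0]]
contact_force: [0.7, -0.6, -0.8]
gripper_width: 0.0136
gripper_force: 45.0
```

Call:
{"api": "play_rows", "payload": {"increments": "0 0 0.001 0 0 0;0 0 0.002 0 0 0;0 0 0.003 0 0 0;0 0 0.003 0 0 0;0 0 0.003 0 0 0"}}

```text
time: 8.2
eef_pos: [0.5492, -0.0647, 0.0247]
eef_rot: [[0.653, 0.757, 0.0], [0.757, -0.653, -0.001], [-0.0, 0.001, -1.0]]
contact_force: [-4.1, 1.1, 9.4]
gripper_width: 0.0135
gripper_force: 45.0
```

Call:
{"api": "play_rows", "payload": {"increments": "0 0 -0.001 0 0 0;0 0 -0.001 0 0 0;0 0 -0.001 0 0 0;0 0 -0.001 0 0 0;0 0 -0.001 0 0 0", "grip": 0.7}}

```text
time: 8.7
eef_pos: [0.5489, -0.0647, 0.0241]
eef_rot: [[0.653, 0.757, -0.0], [0.757, -0.653, -0.0], [-0.0, -0.0, -1.0]]
contact_force: [0.7, 1.0, 0.1]
gripper_width: 0.0454
gripper_force: 0.0
```

Call:
{"api": "play_rows", "payload": {"increments": "0 0 -0.05 0 0 0;0 0 -0.15 0 0 0;0 0 -0.25 0 0 0;0 0 -0.35 0 0 0;0 0 -0.4 0 0 0"}}

```text
time: 9.2
eef_pos: [0.5502, -0.0645, 0.1879]
eef_rot: [[0.653, 0.757, 0.004], [0.757, -0.653, -0.001], [0.002, 0.004, -1.0]]
contact_force: [1.3, 0.5, 0.1]
gripper_width: 0.0608
gripper_force: 0.0
```

Run:
```python
from h import *
s=env.capture("side");t=env.capture("top")
a=s[80:280,220:420]; b=t[100:250,230:430]
cv2.imwrite("pics/v3.png",np.hstack([cv2.resize(a,(400,400),interpolation=cv2.INTER_CUBIC),cv2.resize(b,(400,300),interpolation=cv2.INTER_CUBIC)[:300] if 0 else cv2.resize(t[100:300,230:430],(400,400),interpolation=cv2.INTER_CUBIC)]))
st=env.state(); print(st["qpos"].round(3),st["eef_pos"].round(4),st["eef_rot"].round(3).tolist(),st["gripper_width"])
```

```text
[ 0.581  0.256 -0.633  1.677  0.16   1.256 -0.798] [ 0.5507 -0.0646  0.1875] [[0.653, 0.757, 0.005], [0.757, -0.653, -0.001], [0.003, 0.005, -1.0]] 0.06054865859340201
```

View pics/v3.png

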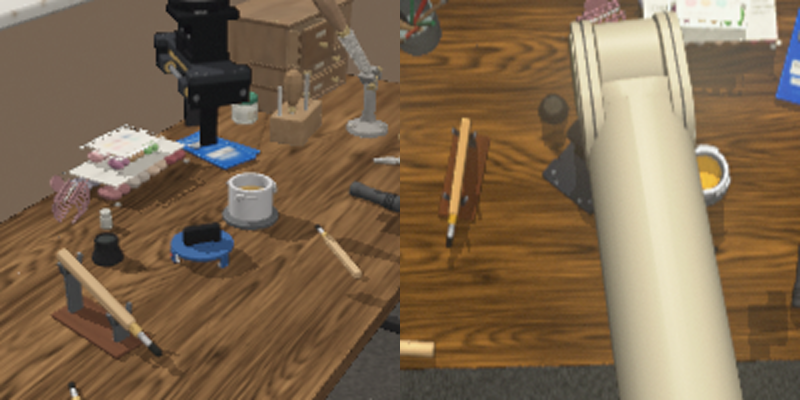

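Call:
{"api": "play_rows", "payload": {"increments": "0.08 -0.065 0 0 0 -0.045;0.17 -0.13 0 0 0 -0.09;0.255 -0.195 0 0 0 -0.135;0.34 -0.26 0 0 0 -0.18;0.4225 -0.3238 0 0 0 -0.225", "grip": 0.8}}

```text
time: 9.8
eef_pos: [0.5608, 0.1495, 0.183]
eef_rot: [[-0.001, 1.0, -0.001], [1.0, 0.001, -0.0], [-0.0, -0.001, -1.0]]
contact_force: [0.2, -0.6, 0.1]
gripper_width: 0.0695
gripper_force: 0.0
```

Call:
{"api": "play_rows", "payload": {"increments": "0 0 0 0 0 -0.045;0 0 0 0 0 -0.09;0 0 0 0 0 -0.135;0 0 0 0 0 -0.18;0 0 0 0 0 -0.225"}}

```text
time: 10.3
eef_pos: [0.5608, 0.1478, 0.1828]
eef_rot: [[-0.65, 0.76, -0.002], [0.76, 0.65, -0.0], [0.001, -0.001, -1.0]]
contact_force: [0.2, -0.2, -0.1]
gripper_width: 0.07
gripper_force: 0.0
```

Call:
{"api": "play_rows", "payload": {"increments": "0 0 0 0 0 -0.045;0 0 0 0 0 -0.09;0 0 0 0 0 -0.135;0 0 0 0 0 -0.18;0 0 0 0 0 -0.214"}}

```text
time: 10.8
eef_pos: [0.5608, 0.1478, 0.1829]
eef_rot: [[-0.982, 0.19, -0.001], [0.19, 0.982, -0.0], [0.001, -0.0, -1.0]]
contact_force: [0.7, -1.1, 0.2]
gripper_width: 0.0695
gripper_force: 0.0
```

Run:
```python
from h import *
t=env.capture("top"); s=env.capture("side")
st=env.state(); print(st["qpos"].round(3),st["eef_pos"].round(4),st["eef_rot"].round(3).tolist(),st["gripper_width"],st["contact_force"])
w=mask(s,(8,60,165),(25,190,255),(240,195,305,262)); o=stats(w); print(o, cv2.boundingRect(w))
H=box_pts(-.068,.072,.014,-.007,.007)
print(fitbox(H,{"side":o},.058,np.radians(20),(.56,.15,-.2)))
```

```text
[ 0.494  0.463 -1.07   1.595  0.413  1.334  0.745] [0.5609 0.1478 0.1829] [[-0.981, 0.194, -0.002], [0.194, 0.981, 0.0], [0.002, -0.0, -1.0]] 0.06953805523545335 [-0.16842079  0.15474554  0.11407048]
(array([269.47569444, 224.79513889]), np.float64(0.7985432912246496), 288.0) (248, 204, 43, 43)
(array([ 0.55937788,  0.14864021, -0.20039559]), array([ 0.,  0., -0.]))
```

Call:
{"api": "play_rows", "payload": {"increments": "0 0 0.08 0 0 0;0 0 0.17 0 0 0;0 0 0.26 0 0 0;0 0 0.33 0 0 0;0 0 0.358 0 0 0"}}

```text
time: 11.4
eef_pos: [0.5594, 0.1473, 0.0377]
eef_rot: [[-0.98, 0.198, -0.004], [0.198, 0.98, -0.001], [0.004, -0.002, -1.0]]
contact_force: [0.0, -0.4, 0.7]
gripper_width: 0.0694
gripper_force: 0.0
```

Call:
{"api": "play_rows", "payload": {"increments": "0 0 0 0 0 0;0 0 0 0 0 0;0 0 0 0 0 0;0 0 0 0 0 0;0 0 0 0 0 0", "grip": 0.25, "squeeze": 20}}

```text
time: 11.9
eef_pos: [0.5618, 0.1479, 0.0417]
eef_rot: [[-0.981, 0.196, 0.001], [0.196, 0.981, -0.0], [-0.001, 0.0, -1.0]]
contact_force: [0.2, 0.3, 0.9]
gripper_width: 0.0373
gripper_force: 0.0
```

Call:
{"api": "play_rows", "payload": {"increments": "0 0 0.006 0 0 0;0 0 0.006 0 0 0;0 0 0.006 0 0 0;0 0 0.006 0 0 0;0 0 0.006 0 0 0", "grip": 0, "squeeze": 20}}

```text
time: 12.4
eef_pos: [0.5613, 0.1482, 0.0385]
eef_rot: [[-0.981, 0.195, -0.0], [0.195, 0.981, 0.0], [0.0, 0.0, -1.0]]
contact_force: [0.5, 0.7, -0.5]
gripper_width: 0.0142
gripper_force: 20.0
```

Call:
{"api": "play_rows", "payload": {"increments": "0 0 0 0 0 0;0 0 0 0 0 0"}}

```text
time: 12.6
eef_pos: [0.5612, 0.1481, 0.0385]
eef_rot: [[-0.981, 0.195, -0.0], [0.195, 0.981, 0.0], [0.0, 0.0, -1.0]]
contact_force: [0.6, 1.4, -0.4]
gripper_width: 0.0134
gripper_force: 20.0
```

Run:
```python
from h import *
st=env.state(); print(st["qpos"].round(3),st["eef_pos"].round(4),st["eef_rot"].round(4).tolist(),st["gripper_width"],st["contact_force"],st["gripper_force"])
```

```text
[ 0.415  0.613 -0.964  1.734  0.559  1.097  0.644] [0.5612 0.1481 0.0385] [[-0.9807, 0.1953, -0.0], [0.1953, 0.9807, 0.0002], [0.0, 0.0002, -1.0]] 0.01342840035209614 [ 0.59385407  1.43201193 -0.36503625] 19.99988897703588
```

Call:
{"api": "play_rows", "payload": {"increments": "0 0 -0.01 0 0 0;0 0 -0.06 0 0 0;0 0 -0.14 0 0 0;0 0 -0.23 0 0 0;0 0 -0.32 0 0 0", "squeeze": 60}}

```text
time: 13.1
eef_pos: [0.5611, 0.1475, 0.168]
eef_rot: [[-0.981, 0.196, -0.0], [0.196, 0.981, -0.001], [0.0, -0.001, -1.0]]
contact_force: [0.2, -0.4, -2.0]
gripper_width: 0.0135
gripper_force: 60.0
```

Call:
{"api": "play_rows", "payload": {"increments": "-0.024 -0.087 -0.06 0 0 0;-0.049 -0.173 -0.09 0 0 0;-0.073 -0.26 -0.09 0 0 0;-0.098 -0.347 -0.09 0 0 0;-0.122 -0.433 -0.09 0 0 0"}}

```text
time: 13.6
eef_pos: [0.5751, -0.0335, 0.203]
eef_rot: [[-0.981, 0.196, 0.0], [0.196, 0.981, -0.001], [-0.0, -0.001, -1.0]]
contact_force: [0.5, 0.1, -1.1]
gripper_width: 0.0133
gripper_force: 60.0
```

Call:
{"api": "play_rows", "payload": {"increments": "-0.024 -0.087 0 0 0 0;-0.049 -0.173 0 0 -0.03 0;-0.073 -0.26 0 0 -0.06 0;-0.098 -0.347 0 0 -0.09 0;-0.122 -0.434 0 0 -0.12 0"}}

```text
time: 14.1
eef_pos: [0.589, -0.2131, 0.2031]
eef_rot: [[-0.91, 0.196, 0.364], [0.181, 0.981, -0.075], [-0.372, -0.002, -0.928]]
contact_force: [-0.3, 0.8, -1.5]
gripper_width: 0.0132
gripper_force: 60.0
```

Run:
```python
from h import *
st=env.state(); print(st["qpos"].round(3),st["eef_pos"].round(4),st["eef_rot"].round(4).tolist(),st["gripper_width"],st["contact_force"],st["gripper_force"])
```

```text
[ 1.304  0.232 -1.114  1.808  0.257  0.858  1.482] [ 0.589  -0.2131  0.2031] [[-0.9104, 0.1961, 0.3643], [0.1812, 0.9806, -0.075], [-0.3719, -0.0022, -0.9283]] 0.013209329415105369 [-0.26210326  0.82081139 -1.54803663] 60.00091636553407
```

Call:
{"api": "play_rows", "payload": {"increments": "0 0 0 0 -0.03 0;0 0 0 0 -0.06 0;0 0 0 0 -0.09 0;0 0 0 0 -0.12 0;0 0 0 0 -0.15 0"}}

```text
time: 14.6
eef_pos: [0.5924, -0.2024, 0.201]
eef_rot: [[-0.709, 0.174, 0.684], [0.136, 0.985, -0.109], [-0.692, 0.016, -0.722]]
contact_force: [1.4, 1.3, -0.6]
gripper_width: 0.0132
gripper_force: 60.0
```

Call:
{"api": "play_rows", "payload": {"increments": "0 0 0 0 -0.02 0;0 0 0 0 -0.033 0;0 0 0 0 -0.033 0"}}

```text
time: 14.9
eef_pos: [0.5928, -0.2005, 0.2032]
eef_rot: [[-0.656, 0.169, 0.736], [0.124, 0.986, -0.115], [-0.744, 0.016, -0.667]]
contact_force: [0.1, -0.6, -0.2]
gripper_width: 0.0133
gripper_force: 60.0
```

Run:
```python
from h import *
s=env.capture("side");t=env.capture("top")
a=cv2.resize(s[80:230,260:410],(600,600),interpolation=cv2.INTER_CUBIC)
cv2.imwrite("pics/v4.png",a)
st=env.state(); print(st["qpos"].round(3),st["eef_pos"].round(4),st["eef_rot"].round(4).tolist(),st["contact_force"],st["gripper_force"])
p=st["eef_pos"]+st["eef_rot"]@[.112,0,.022]; print("tip",p,proj("side",p),proj("top",p),proj("side",[.549,-.203,.06]))
```

```text
[ 1.117 -0.078 -0.757  2.208 -0.902  0.247  2.538] [ 0.5937 -0.1979  0.2031] [[-0.6568, 0.1641, 0.736], [0.1216, 0.9863, -0.1114], [-0.7442, 0.0163, -0.6677]] [ 0.35076629  1.30582085 -0.4817058 ] 60.000018775463104
tip [ 0.53636246 -0.18677187  0.10509918] [[346.49319341 159.83160514]] [[378.5759623 186.5077458]] [[345.34165266 170.5914832 ]]
```

View pics/v4.png

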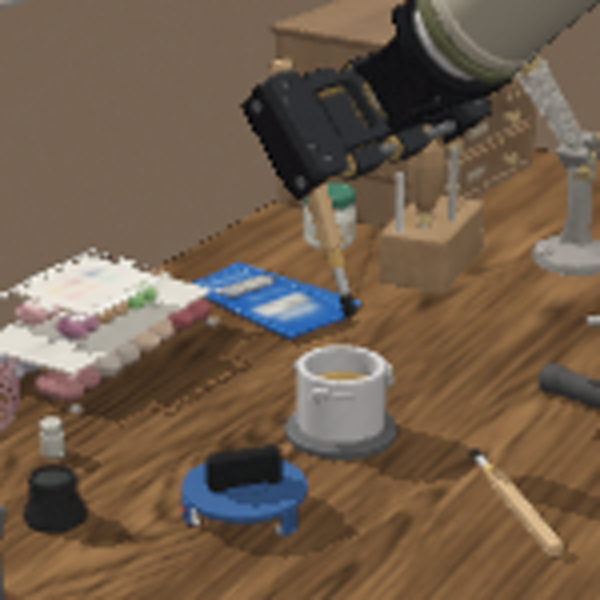

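Call:
{"api": "play_rows", "payload": {"increments": "0 0 0 0 0.015 0;0 0 0 0 0.03 0;0 0 0 0 0.04 0;0 0 0 0 0.04 0"}}

```text
time: 15.4
eef_pos: [0.5941, -0.2006, 0.2044]
eef_rot: [[-0.743, 0.168, 0.648], [0.137, 0.986, -0.098], [-0.655, 0.016, -0.755]]
contact_force: [0.0, -0.3, -1.0]
gripper_width: 0.0134
gripper_force: 60.0
```

```bash
cat > w.py <<'E'
from h import *
import sys
st=env.state(); R=st["eef_rot"]; p=st["eef_pos"]; print(st["time"],st["qpos"].round(3),p.round(4),R.round(3).tolist(),st["contact_force"].round(2),st["gripper_force"])
tip=p+R@[.112,0,.022]; print("tip",tip.round(4),"rel pot",(tip-[.549,-.203,.06]).round(4),"tilt",np.degrees(np.arccos(-R[2,2])))
if len(sys.argv)>3:
    tgt=np.array(list(map(float,sys.argv[1:4]))); print("cmd",(R.T@(tgt-tip)/.4).round(4))
    if len(sys.argv)>4: pass
E
python3 w.py 0.538 -0.201 0.085
```

```text
15.4 [ 1.239 -0.039 -0.891  2.1   -0.413  0.388  2.062] [ 0.5941 -0.2006  0.2044] [[-0.743, 0.168, 0.648], [0.137, 0.986, -0.098], [-0.655, 0.016, -0.755]] [ 0.01 -0.29 -1.02] 59.999929536134005
tip [ 0.5251 -0.1875  0.1144] rel pot [-0.0239  0.0155  0.0544] tilt 40.953582584817646
cmd [ 0.0196 -0.0291  0.0797]
```

Call:
{"api": "play_rows", "payload": {"increments": "0.01 -0.015 0.03 0 0 0;0.0196 -0.0291 0.06 0 0 0;0.0196 -0.0291 0.0797 0 0 0;0.0196 -0.0291 0.0797 0 0 0"}}

```text
time: 15.8
eef_pos: [0.6058, -0.2136, 0.1727]
eef_rot: [[-0.744, 0.168, 0.647], [0.139, 0.986, -0.097], [-0.654, 0.018, -0.756]]
contact_force: [0.7, -0.3, -1.3]
gripper_width: 0.0135
gripper_force: 60.0
```

```bash
python3 w.py 0.538 -0.201 0.052
python3 - <<'E'
from h import *
s=env.capture("side");t=env.capture("top")
cv2.imwrite("pics/v5.png",np.hstack([cv2.resize(s[130:210,300:380],(400,400),interpolation=cv2.INTER_CUBIC),cv2.resize(t[140:220,340:420],(400,400),interpolation=cv2.INTER_CUBIC)]))
st=env.state();p=st["eef_pos"]+st["eef_rot"]@[.112,0,.022]; print(proj("side",p),proj("top",p))
E
```

```text
15.8 [ 1.21   0.074 -0.883  2.097 -0.25   0.305  1.956] [ 0.6058 -0.2136  0.1727] [[-0.744, 0.168, 0.647], [0.139, 0.986, -0.097], [-0.654, 0.018, -0.756]] [ 0.66 -0.31 -1.34] 59.99992713332176
tip [ 0.5367 -0.2002  0.0828] rel pot [-0.0123  0.0028  0.0228] tilt 40.866406523577275
cmd [ 0.0477 -0.0029  0.0606]
[[348.42577051 164.66261802]] [[382.35588482 187.62636884]]
```

View pics/v5.png

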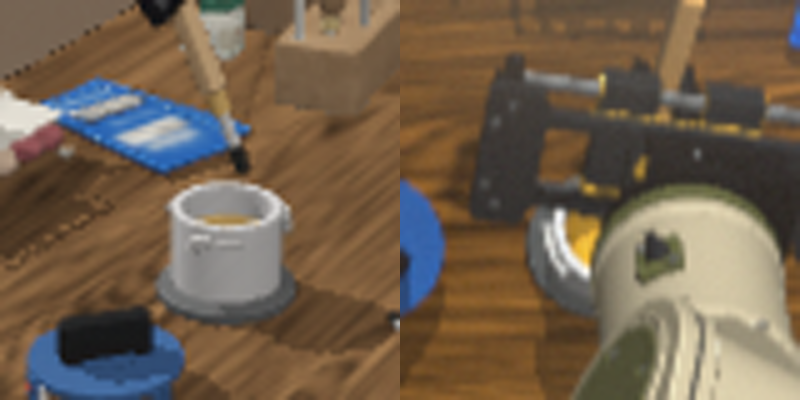

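Call:
{"api": "play_rows", "payload": {"increments": "0.016 -0.001 0.02 0 0 0;0.032 -0.002 0.04 0 0 0;0.042 -0.003 0.053 0 0 0;0.0477 -0.003 0.0606 0 0 0;0.0477 -0.003 0.0606 0 0 0"}}

```text
time: 16.4
eef_pos: [0.6074, -0.2144, 0.1428]
eef_rot: [[-0.743, 0.168, 0.647], [0.137, 0.986, -0.097], [-0.655, 0.017, -0.756]]
contact_force: [-0.1, 0.2, -0.2]
gripper_width: 0.0132
gripper_force: 60.0
```

```bash
python3 w.py 0.537 -0.201 0.044
```

```text
16.4 [ 1.147  0.133 -0.837  2.122 -0.145  0.229  1.876] [ 0.6074 -0.2144  0.1428] [[-0.743, 0.168, 0.647], [0.137, 0.986, -0.097], [-0.655, 0.017, -0.756]] [-0.1   0.24 -0.18] 59.99968724325299
tip [ 0.5384 -0.2011  0.0529] rel pot [-0.0106  0.0019 -0.0071] tilt 40.904001084649245
cmd [ 0.0172 -0.0007  0.0144]
```

Call:
{"api": "play_rows", "payload": {"increments": "0.0025 0 0.0028 0 0 0;0.005 0 0.0057 0 0 0;0.005 0 0.0057 0 0 0"}}

```text
time: 16.7
eef_pos: [0.6076, -0.2145, 0.14]
eef_rot: [[-0.743, 0.168, 0.648], [0.137, 0.986, -0.098], [-0.655, 0.016, -0.756]]
contact_force: [-0.8, -0.3, -1.1]
gripper_width: 0.0129
gripper_force: 60.0
```

Call:
{"api": "play_rows", "payload": {"increments": "0.0017 0 0.0019 0 0 0;0.0033 0 0.0038 0 0 0;0.0033 0 0.0038 0 0 0"}}

```text
time: 17.0
eef_pos: [0.6075, -0.2144, 0.1378]
eef_rot: [[-0.743, 0.168, 0.648], [0.137, 0.986, -0.098], [-0.655, 0.016, -0.756]]
contact_force: [-0.4, 0.1, -1.4]
gripper_width: 0.0132
gripper_force: 60.0
```

Call:
{"api": "play_rows", "payload": {"increments": "0.0017 0 0.0019 0 0 0;0.0033 0 0.0038 0 0 0;0.0033 0 0.0038 0 0 0"}}

```text
time: 17.3
eef_pos: [0.6075, -0.2143, 0.1358]
eef_rot: [[-0.743, 0.168, 0.648], [0.137, 0.986, -0.098], [-0.655, 0.016, -0.756]]
contact_force: [0.7, -0.1, -0.7]
gripper_width: 0.0131
gripper_force: 60.0
```

Call:
{"api": "play_rows", "payload": {"increments": "0.0017 0 0.0019 0 0 0;0.0033 0 0.0038 0 0 0;0.0033 0 0.0038 0 0 0"}}

```text
time: 17.6
eef_pos: [0.6075, -0.2143, 0.1338]
eef_rot: [[-0.743, 0.168, 0.648], [0.137, 0.986, -0.098], [-0.655, 0.016, -0.756]]
contact_force: [0.6, 1.0, 0.0]
gripper_width: 0.013
gripper_force: 60.0
```

Call:
{"api": "play_rows", "payload": {"increments": "0.0017 0 0.0019 0 0 0;0.0033 0 0.0038 0 0 0;0.0033 0 0.0038 0 0 0"}}

```text
time: 17.9
eef_pos: [0.6075, -0.2143, 0.1317]
eef_rot: [[-0.743, 0.168, 0.648], [0.137, 0.986, -0.098], [-0.655, 0.016, -0.756]]
contact_force: [0.1, -1.0, -1.2]
gripper_width: 0.0133
gripper_force: 60.0
```

Call:
{"api": "play_rows", "payload": {"increments": "0.0017 0 0.0019 0 0 0;0.0033 0 0.0038 0 0 0;0.0033 0 0.0038 0 0 0"}}

```text
time: 18.2
eef_pos: [0.6075, -0.2142, 0.1297]
eef_rot: [[-0.743, 0.168, 0.648], [0.137, 0.986, -0.098], [-0.655, 0.016, -0.756]]
contact_force: [-0.4, 0.1, -1.0]
gripper_width: 0.0132
gripper_force: 60.0
```

Call:
{"api": "play_rows", "payload": {"increments": "0.0017 0 0.0019 0 0 0;0.0033 0 0.0038 0 0 0;0.0033 0 0.0038 0 0 0"}}

```text
time: 18.5
eef_pos: [0.6078, -0.2144, 0.1281]
eef_rot: [[-0.743, 0.168, 0.648], [0.137, 0.986, -0.098], [-0.655, 0.016, -0.755]]
contact_force: [-0.9, 0.4, 0.5]
gripper_width: 0.0135
gripper_force: 60.0
```

Call:
{"api": "play_rows", "payload": {"increments": "0.0017 0 0.0019 0 0 0;0.0033 0 0.0038 0 0 0;0.0033 0 0.0038 0 0 0"}}

```text
time: 18.8
eef_pos: [0.6078, -0.2143, 0.126]
eef_rot: [[-0.743, 0.168, 0.648], [0.137, 0.986, -0.098], [-0.655, 0.016, -0.755]]
contact_force: [0.5, 0.4, 1.6]
gripper_width: 0.0133
gripper_force: 60.0
```

```bash
python3 w.py 0.537 -0.202 0.034
```

```text
18.8 [ 1.099  0.163 -0.795  2.137 -0.093  0.187  1.835] [ 0.6078 -0.2143  0.126 ] [[-0.743, 0.168, 0.648], [0.137, 0.986, -0.098], [-0.655, 0.016, -0.755]] [0.45 0.44 1.61] 60.0001466833055
tip [ 0.5389 -0.2011  0.036 ] rel pot [-0.0101  0.0019 -0.024 ] tilt 40.94943619489253
cmd [ 0.0065 -0.0032  0.001 ]
```

Call:
{"api": "play_rows", "payload": {"increments": "0.0017 0 0.0019 0 0 0;0.0033 0 0.0038 0 0 0;0.005 0 0.0057 0 0 0;0.0066 0 0.0076 0 0 0;0.0066 0 0.0076 0 0 0"}}

```text
time: 19.3
eef_pos: [0.6078, -0.2142, 0.122]
eef_rot: [[-0.743, 0.168, 0.648], [0.137, 0.986, -0.098], [-0.655, 0.016, -0.755]]
contact_force: [0.8, -0.6, 2.1]
gripper_width: 0.013
gripper_force: 60.0
```

```bash
cat > f.py <<'E'
from h import *
F=[]
for i in range(6): env.capture("top"); F.append(env.state()["contact_force"])
print(np.mean(F,0).round(2),np.std(F,0).round(2),env.state()["eef_pos"].round(4),env.state()["time"])
E
python3 f.py
```

```text
[ 1.29 -0.85  2.62] [0.57 0.29 0.39] [ 0.6077 -0.2142  0.122 ] 19.6
```

Call:
{"api": "play_rows", "payload": {"increments": "0.0017 0 0.0019 0 0 0;0.0033 0 0.0038 0 0 0;0.0042 0 0.0048 0 0 0;0.0042 0 0.0048 0 0 0"}}

```text
time: 20.0
eef_pos: [0.6077, -0.2142, 0.1194]
eef_rot: [[-0.743, 0.168, 0.648], [0.137, 0.986, -0.098], [-0.655, 0.016, -0.755]]
contact_force: [1.4, -0.6, 3.1]
gripper_width: 0.0137
gripper_force: 60.0
```

```bash
python3 f.py
```

```text
[ 1.44 -0.53  3.41] [0.43 0.23 0.36] [ 0.6077 -0.2142  0.1194] 20.3
```

Call:
{"api": "play_rows", "payload": {"increments": "-0.008 0 -0.0095 0 0 0;-0.025 0.0007 -0.028 0 0 0;-0.05 0.0013 -0.057 0 0 0;-0.085 0.0023 -0.098 0 0 0;-0.12 0.0033 -0.139 0 0 0"}}

```text
time: 20.8
eef_pos: [0.6066, -0.2132, 0.1927]
eef_rot: [[-0.745, 0.167, 0.646], [0.138, 0.986, -0.096], [-0.653, 0.017, -0.757]]
contact_force: [-0.3, 0.3, -1.3]
gripper_width: 0.0136
gripper_force: 60.0
```

```bash
python3 w.py
python3 - <<'E'
from h import *
s=env.capture("side")
cv2.imwrite("pics/v6.png",cv2.resize(s[70:210,280:420],(600,600),interpolation=cv2.INTER_CUBIC))
st=env.state();R=st["eef_rot"];p=st["eef_pos"]
for q in([.112,0,.022],[-.0,0,-.0195],[-.0687,0,-.0446]): print(proj("side",p+R@q))
E
```

```text
20.8 [ 1.252  0.041 -0.914  2.073 -0.287  0.357  1.98 ] [ 0.6066 -0.2132  0.1927] [[-0.745, 0.167, 0.646], [0.138, 0.986, -0.096], [-0.653, 0.017, -0.757]] [-0.32  0.26 -1.29] 59.99932078644633
tip [ 0.5374 -0.1999  0.103 ] rel pot [-0.0116  0.0031  0.043 ] tilt 40.77501704842039
[[347.84274774 157.36862549]]
[[333.59072272 119.344112  ]]
[[324.5907006   95.56797817]]
```

View pics/v6.png

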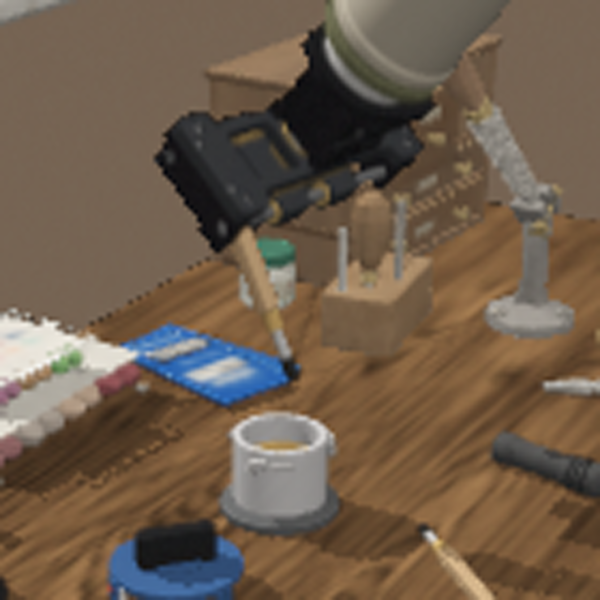

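```bash
cat > back.py <<'E'
from h import *
from scipy.spatial.transform import Rotation as Ro
import sys
st=env.state(); R=st["eef_rot"]; p=st["eef_pos"]
R0=np.array([[-.9807,.1953,0],[.1953,.9807,0],[0,0,-1.]])
print(st["time"],st["qpos"].round(3),p.round(4),R.round(3).tolist(),st["contact_force"].round(2),st["gripper_width"])
print("turn",(Ro.from_matrix(R.T@R0).as_rotvec()/np.pi).round(4))
tgt=np.array(list(map(float,sys.argv[1:4]))); print("shift",(R.T@(tgt-p)/.4).round(4))
E
python3 back.py 0.5956 -0.2132 0.21
```

```text
20.85 [ 1.253  0.036 -0.915  2.068 -0.291  0.359  1.982] [ 0.6085 -0.2137  0.1971] [[-0.742, 0.167, 0.649], [0.136, 0.986, -0.098], [-0.657, 0.015, -0.754]] [ 3.39 -0.19  3.84] 0.013445398392182971
turn [0.0079 0.228  0.0071]
shift [ 0.0029 -0.0037 -0.0454]
```

Call:
{"api": "play_rows", "payload": {"increments": "0.0006 -0.0007 -0.01 0.0015 0.044 0.0014;0.001 -0.0015 -0.02 0.003 0.088 0.003;0.002 -0.002 -0.03 0.0045 0.132 0.0045;0.0025 -0.003 -0.04 0.006 0.176 0.006;0.0029 -0.0037 -0.0454 0.0079 0.22 0.007"}}

```text
time: 21.35
eef_pos: [0.5938, -0.2142, 0.2069]
eef_rot: [[-0.98, 0.198, 0.017], [0.198, 0.98, -0.003], [-0.017, -0.0, -1.0]]
contact_force: [0.6, -0.3, -0.7]
gripper_width: 0.0131
gripper_force: 60.0
```

Call:
{"api": "play_rows", "payload": {"increments": "0 0 0 0 0.008 0;0 0 0 0 0.008 0"}}

```text
time: 21.55
eef_pos: [0.5949, -0.2127, 0.2046]
eef_rot: [[-0.981, 0.195, -0.004], [0.195, 0.981, 0.005], [0.005, 0.004, -1.0]]
contact_force: [-0.6, 0.4, -0.8]
gripper_width: 0.0134
gripper_force: 60.0
```

```bash
python3 back.py 0.5612 0.1481 0.2
```

```text
21.55 [ 0.843  0.47  -0.782  1.429  0.327  1.382  1.429] [ 0.5949 -0.2127  0.2046] [[-0.981, 0.195, -0.004], [0.195, 0.981, 0.005], [0.005, 0.004, -1.0]] [-0.62  0.41 -0.81] 0.013422344505266732
turn [ 0.0012 -0.0017  0.0001]
shift [0.2583 0.8681 0.0163]
```

Call:
{"api": "play_rows", "payload": {"increments": "0.025 0.085 0.002 0 0 0;0.051 0.17 0.003 0 0 0;0.077 0.26 0.005 0 0 0;0.103 0.347 0.006 0 0 0;0.129 0.434 0.008 0 0 0"}}

```text
time: 22.05
eef_pos: [0.5768, -0.0322, 0.2031]
eef_rot: [[-0.98, 0.197, -0.001], [0.197, 0.98, 0.001], [0.002, 0.001, -1.0]]
contact_force: [-0.4, 0.1, -0.9]
gripper_width: 0.0132
gripper_force: 60.0
```

Call:
{"api": "play_rows", "payload": {"increments": "0.025 0.085 0.002 0 0 0;0.051 0.17 0.003 0 0 0;0.077 0.26 0.005 0 0 0;0.103 0.35 0.006 0 0 0;0.129 0.434 0.008 0 0 0"}}

```text
time: 22.55
eef_pos: [0.5604, 0.1482, 0.2003]
eef_rot: [[-0.981, 0.196, -0.001], [0.196, 0.981, 0.001], [0.001, 0.001, -1.0]]
contact_force: [0.3, -0.1, -0.9]
gripper_width: 0.0131
gripper_force: 60.0
```

Call:
{"api": "play_rows", "payload": {"increments": "0 0 0 0 0 0;0 0 0 0 0 0;0 0 0 0 0 0"}}

```text
time: 22.85
eef_pos: [0.5615, 0.1454, 0.2]
eef_rot: [[-0.98, 0.198, -0.002], [0.198, 0.98, 0.001], [0.002, 0.0, -1.0]]
contact_force: [0.6, -1.0, -0.7]
gripper_width: 0.0134
gripper_force: 60.0
```

```bash
python3 back.py 0.5612 0.1481 0.06
```

```text
22.85 [ 0.405  0.388 -0.924  1.577  0.314  1.336  0.814] [0.5615 0.1454 0.2   ] [[-0.98, 0.198, -0.002], [0.198, 0.98, 0.001], [0.002, 0.0, -1.0]] [ 0.61 -1.   -0.71] 0.013408853043188017
turn [ 0.0001 -0.0006 -0.0009]
shift [0.0015 0.0063 0.3501]
```

Lower to 22 mm above the resting height, then check alignment.

Call:
{"api": "play_rows", "payload": {"increments": "0.0015 0.0063 0.06 0 0 0;0.0015 0.0063 0.14 0 0 0;0.0015 0.0063 0.22 0 0 0;0.0015 0.0063 0.29 0 0 0;0.0015 0.0063 0.34 0 0 0"}}

```text
time: 23.35
eef_pos: [0.5607, 0.1476, 0.062]
eef_rot: [[-0.98, 0.199, -0.004], [0.199, 0.98, 0.001], [0.004, 0.0, -1.0]]
contact_force: [-0.4, -0.3, -0.4]
gripper_width: 0.0138
gripper_force: 60.0
```

Call:
{"api": "play_rows", "payload": {"increments": "0 0 0 0 0 0;0 0 0 0 0 0"}}

```text
time: 23.55
eef_pos: [0.5615, 0.149, 0.0646]
eef_rot: [[-0.98, 0.198, -0.002], [0.198, 0.98, 0.002], [0.002, 0.001, -1.0]]
contact_force: [1.2, 0.1, -1.0]
gripper_width: 0.0134
gripper_force: 60.0
```

```bash
python3 back.py 0.5612 0.1481 0.0395
```

```text
23.55 [ 0.343  0.525 -0.857  1.717  0.435  1.104  0.724] [0.5615 0.149  0.0646] [[-0.98, 0.198, -0.002], [0.198, 0.98, 0.002], [0.002, 0.001, -1.0]] [ 1.17  0.07 -0.99] 0.01337560904760183
turn [ 0.0004 -0.0007 -0.0008]
shift [ 0.0002 -0.0024  0.0628]
```

Call:
{"api": "play_rows", "payload": {"increments": "0.0002 -0.002 0.02 0.0004 -0.0007 -0.0008;0.0002 -0.0024 0.04 0.0004 -0.0007 -0.0008;0.0002 -0.0024 0.05 0.0004 -0.0007 -0.0008;0.0002 -0.0024 0.058 0.0004 -0.0007 -0.0008;0.0002 -0.0024 0.0615 0.0004 -0.0007 -0.0008"}}

```text
time: 24.05
eef_pos: [0.5607, 0.1492, 0.0392]
eef_rot: [[-0.981, 0.194, -0.001], [0.194, 0.981, 0.0], [0.001, 0.0, -1.0]]
contact_force: [0.7, -0.3, -0.4]
gripper_width: 0.0134
gripper_force: 60.0
```

Call:
{"api": "play_rows", "payload": {"increments": "0 0 0 0 0 0;0 0 0 0 0 0"}}

```text
time: 24.25
eef_pos: [0.5609, 0.1493, 0.0396]
eef_rot: [[-0.981, 0.194, -0.0], [0.194, 0.981, 0.0], [0.0, 0.0, -1.0]]
contact_force: [-0.2, -1.0, -0.9]
gripper_width: 0.0136
gripper_force: 60.0
```

```bash
python3 back.py 0.5612 0.1481 0.0385; python3 f.py
```

```text
24.25 [ 0.328  0.554 -0.839  1.737  0.465  1.061  0.706] [0.5609 0.1493 0.0396] [[-0.981, 0.194, -0.0], [0.194, 0.981, 0.0], [0.0, 0.0, -1.0]] [-0.16 -1.01 -0.94] 0.013582476966899
turn [ 0.0001 -0.      0.0006]
shift [-0.0012 -0.0028  0.0029]
[ 0.03  0.04 -0.79] [0.47 0.57 0.44] [0.5609 0.1492 0.0396] 24.55
```

Call:
{"api": "play_rows", "payload": {"increments": "-0.001 -0.0026 0.001 0 0 0;-0.001 -0.0026 0.002 0 0 0;-0.001 -0.0026 0.003 0 0 0;-0.001 -0.0026 0.003 0 0 0"}}

```text
time: 24.95
eef_pos: [0.5612, 0.1483, 0.0384]
eef_rot: [[-0.981, 0.194, 0.0], [0.194, 0.981, 0.0], [0.0, 0.0, -1.0]]
contact_force: [-0.1, 1.0, 1.8]
gripper_width: 0.0133
gripper_force: 60.0
```

```bash
python3 f.py
```

```text
[0.14 1.24 0.9 ] [0.19 0.5  0.27] [0.5612 0.1482 0.0384] 25.25
```

Contact with the rest. Release and rise.

Call:
{"api": "play_rows", "payload": {"increments": "0 0 0 0 0 0;0 0 0 0 0 0;0 0 0 0 0 0;0 0 0 0 0 0;0 0 0 0 0 0", "grip": 0.6}}

```text
time: 25.75
eef_pos: [0.561, 0.1479, 0.0382]
eef_rot: [[-0.981, 0.194, -0.0], [0.194, 0.981, 0.0], [0.0, -0.0, -1.0]]
contact_force: [0.2, -1.0, -0.0]
gripper_width: 0.0453
gripper_force: 0.0
```

Call:
{"api": "play_rows", "payload": {"increments": "0 0 0 0 0 0;0 0 -0.05 0 0 0;0 0 -0.12 0 0 0;0 0 -0.22 0 0 0;0 0 -0.32 0 0 0"}}

```text
time: 26.25
eef_pos: [0.5606, 0.148, 0.1674]
eef_rot: [[-0.981, 0.193, -0.001], [0.193, 0.981, 0.0], [0.001, -0.0, -1.0]]
contact_force: [0.8, -0.5, -0.0]
gripper_width: 0.0522
gripper_force: 0.0
```

Call:
{"api": "play_rows", "payload": {"increments": "0 -0.1 -0.1 0 0 0;0 -0.2 -0.2 0 0 0;0 -0.3 -0.25 0 0 0;0 -0.4 -0.25 0 0 0;0 -0.4 -0.25 0 0 0"}}

```text
time: 26.75
eef_pos: [0.53, -0.0165, 0.2671]
eef_rot: [[-0.979, 0.204, 0.001], [0.204, 0.979, -0.003], [-0.001, -0.003, -1.0]]
contact_force: [1.2, -0.4, -0.6]
gripper_width: 0.0522
gripper_force: 0.0
```

Run:
```python
from h import *
s=env.capture("side");t=env.capture("top"); st=env.state(); print(st["time"],st["eef_pos"].round(3))
cv2.imwrite("pics/v7.png",np.hstack([cv2.resize(s[140:290,220:370],(400,400),interpolation=cv2.INTER_CUBIC),cv2.resize(t[130:280,230:380],(400,400),interpolation=cv2.INTER_CUBIC)]))
ha={"top":stats(mask(t,(8,60,175),(25,180,255),(240,150,275,230))),"side":stats(mask(s,(8,60,175),(25,180,255),(240,195,305,262)))}
H=box_pts(-.068,.072,.014,-.007,.007)
for oo in(ha,{"side":ha["side"]},{"top":ha["top"]}): print(fitbox(H,oo,.058,np.radians(20),(.56,.15,-.2)))
print(fitbox(H,ha,.058,np.radians(20),(.56,.15,-.2),True),ha)
```

```text
26.85 [ 0.53  -0.01   0.266]
(array([ 0.56113624,  0.14571029, -0.19752895]), array([ 0.45,  0.52,  0.02, -0.57,  0.02, -0.01]))
(array([ 0.56001539,  0.14491722, -0.19906508]), array([0., 0., 0.]))
(array([ 0.56271572,  0.14700657, -0.19543616]), array([0., 0., 0.]))
(array([ 0.56092271,  0.1458729 , -0.19888694,  0.05853918]), array([ 0.38,  0.56,  0.03, -0.56, -0.11,  0.  ])) {'top': (array([260.17085427, 183.23115578]), np.float64(-1.434496399690132), 199.0), 'side': (array([270.24380165, 223.99173554]), np.float64(0.7960697815366651), 242.0)}
```

View pics/v7.png

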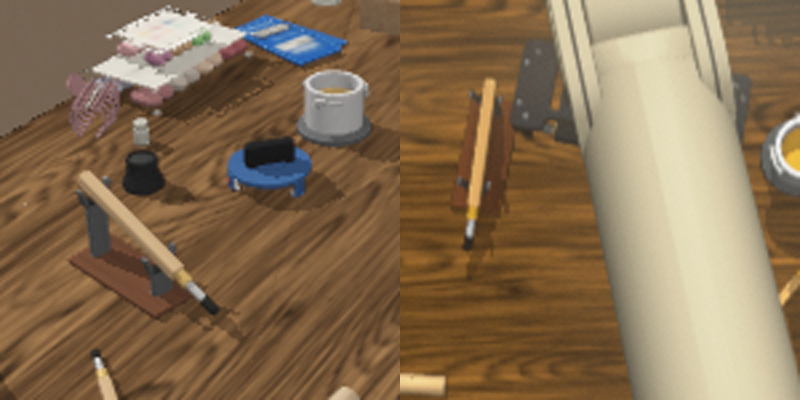

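The picture shows the applicator lying in both forks, fitted 2–3 mm from its old place with its angles unchanged. The lid stands knob up between the rest and the pot, and the gripper is clear of everything.

```bash
python3 -c "
from rig import env
print(env.sign_off())"
```

```text
the job is handed in; nothing more can be done
None
```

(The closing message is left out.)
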